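# Serve the cookie with the turner

### The job

Pick up the turner by its red grip, slide its blade under the big oat cookie on the dark baking tray and lift the cookie off. Carry it to the brass serving stand and leave it lying flat and centred across the two rails, drawing the blade out from beneath, then put the turner down flat on the bare worktop. Touch the cookie only with the turner and leave the other kitchen things where they are.

Things in the scene. Friction and masses are not known exactly. Their poses are not given: they have to be found in the camera images.
- turner: Loose kitchen turner (spatula), 213 mm long, 160 g, red grip, steel blade. It stands level on its blade and on a foot under the grip's rear end (14 x 18 mm, x -48 to -34 mm, down to z 0). Origin: at underside level, straight below the grip's centre; x points to the blade tip, z up. A 10 mm thick steel neck slopes from the grip down to the blade, ending at x 91 mm.
- turner_grip (a point): Centre of the turner's red grip, where to hold it, 44 mm above its underside. The grip spans x -48 to +48 mm, is 18 mm wide (y) and has flat upright sides from z 30 to 58 mm.
- turner_tip (a point): Middle of the blade's front edge, 165 mm ahead of the grip's centre, 1.25 mm above the underside. Blade: flat, 90 mm long (turner x 75 to 165 mm), 60 mm wide, 2.5 mm thick, underside at z 0.
- cookie: Loose round brown oat cookie, rigid, 120 mm across, 15 mm thick, about 90 g. Origin: centre of its underside, z up. Underside flat to 46 mm radius, then bevelled up to 6 mm height at the 60 mm edge, so a blade flat on the tray enters under it. Pushed, it slides until it meets the tray's back wall, then rides up on the blade.
- tray: Fixed dark steel baking tray, 168 mm deep (x -94 to +74 mm), 152 mm wide (y), yawed. Origin: on its underside, midway between the sides; x points to the back wall, -x is the open side without a wall, roughly facing the robot. Floor top at z 3 mm. Walls left, right and back, 19.5 mm high; 142 mm clear between the side walls' rims; the back wall's inner face and rim are at x +69 mm.
- stand: Fixed brass serving stand, yawed: two rails of 8 mm round bar along x, 132 mm long, centrelines at y -43 and +43 mm (78 mm clear between), tops 50 mm high, on 8 mm legs at their ends; 8 mm bars on the worktop under each rail and across the back (x +62 mm). Open at the front (-x, roughly to the robot): a blade fits down between the rails and out to -x. Origin: on the worktop under its centre.
- stand_seat (a point): Centre of the stand at the height of the rail tops (50 mm): the middle of the cookie's underside belongs here.
- travel_mug: Bystander: black mug, 88 mm wide, 120 mm high; origin under its centre.
- egg_timer: Bystander: cream egg timer, 62 mm wide, 56 mm high; origin under its centre.
- salt_shaker: Bystander: shaker with grey cap and grey contents, 44 mm wide, 90 mm high; origin under its centre.
- pepper_mill: Bystander: shaker with grey cap and white contents, 44 mm wide, 90 mm high; origin under its centre.
- scourer: Bystander: green scouring pad, 61 x 91 x 11 mm; origin under its centre.
- car_key: Bystander: black car key, 42 x 126 x 16 mm; origin under its centre.

How it is judged:
By the outcome, as a careful person would: the job done as asked, in the order asked, and still so for the second after the job is handed in, with the robot touching nothing.
It also fails if it takes over 58 s, if anything falls off the work surface, if the arm or the gripper's body presses on something with over 40 N, if the wrist force passes 120 N, or if a joint passes its speed limit or range.

### The arm

A 6-joint arm with a two-finger parallel gripper is mounted at the origin on a cart in front of the work surface, level with it; the furniture and walls round the work are solid. World frame = base frame: x ahead of the robot, y to its left, z up, the work surface at z = 0. Lengths are in m, angles in rad, forces in N, time in s.
With the tool pointing down it reaches from about 0.25 to 0.725 m from the base axis. Payload 9.7 kg.
Tool frame: the origin (TCP) lies midway between the tips of the shut fingers; the grasp point (between the pads) lies 19 mm behind it; z points along the fingers, y is the line along which they close (so a half turn about z gives the same grasp; the last joint's range is limited). The gripper opens to 85 mm and grips with 20 to 120 N. Pads are 22 mm wide; open, the fingers measure 114 mm over their backs; the gripper's body (76 mm by 85 mm) begins 54 mm behind the grasp point. The pads swing forward as they close: fully open they stand 13 mm farther back than shut.
Start: joints at [1.346, 0.087, 0.176, 1.66, 0, 1.571], TCP at [0.123, 0.536, 0.231] pointing down, gripper open.
Joint ranges: [-3.13, 3.13], [-0.85, 1.81], [-1.15, 1.24], [-2.2, 2.28], [-1.44, 1.52], [-3.14, 3.14]. Speed limits (rad/s): [2.22, 2.22, 2.57, 3.14, 3.14, 3.14].

### API

Orientations are given as a 3x3 rotation matrix whose columns are the frame's x, y, z axes.
In Python, from cell import robot gives the robot as it stands.
- The arm moves only by the tool steer_hand, called after ">>>" as name([rows], argument=value, ...), one row to a line, values as JSON. Schema: {"type":"object","properties":{"motion":{"type":"array","items":{"type":"object","properties":{"x":{"type":"number"},"y":{"type":"number"},"z":{"type":"number"},"rz":{"type":"number"}},"additionalProperties":false},"minItems":1,"maxItems":10},"finger_gap":{"type":"number"},"grip_n":{"type":"number"},"only":{"type":"string"},"quiet":{"type":"boolean"},"lines":{"type":"string"}},"required":["motion"],"additionalProperties":false}. motion is a list of rows, 1 to 10 of them, each an object with the fields x, y, z (the shift in shares of the most that a row can go, 1 being 62.5 mm), rz (a turn about the tool's z in parts of the range, where 1.0 means pi/2 rad); a field left out counts as zero; each row shifts and turns the commanded pose from where the row before left it, along the tool's axes as they then stand; what a row does not reach is not made up. A row lasts 1/8 s, in which the tool goes at most 0.0625 m and 0.188 rad, less where a joint would pass 70% of its speed; a pose out of reach is approached as far as the arm can. finger_gap is the finger opening in m, set as the call begins (left out keeps the last). The fingers move at their own pace and stop on an object; grip_n is the grip in N (left out, the last holds). Time passes only in rows, so rows that do not move let the fingers close. The tool returns the time, the measured TCP pose, the force, the opening and the grip force at its end. only (a regular expression) keeps the lines of the reply that match it, lines (a string "A,B") keeps lines A to B, and quiet returns only ok. Input that does not fit is refused with a message, and nothing moves.
- robot.read_state(): the state, without advancing time (a new reading comes with each control period).
- robot.grab_frame(name): name is "side" or "top"; returns the picture (420x560x3 uint8, red, green, blue); there is no depth.
- robot.camera_info(name): a dict with "intrinsics" (3x3 intrinsics, pixels), "rvec" (rotation vector, rad) and "tvec" (3), from world to camera coordinates, as OpenCV has them. Camera axes: x right, y down, z forward; pixel columns grow to the right and rows downward; lengths in m; the calibration is good to about 2 mm. A picture is of the moment at which its call begins. camera_info takes no time and is no camera call.
- robot.job_done(): hands the job in; it is judged then, once.
The state is a dict: "time_s": time; "q": joint angles; "qvel": joint speeds; "joint_efforts": joint torques, N m; "tool_pos": TCP position; "ee_rot": TCP orientation; "contact_force": force on the tool from outside, world axes, zero at the start; "ft_torque": the same for the moment, N m; "opening": finger opening in m; "gripper_force": force on a finger pad.
Only numpy, scipy, OpenCV 4.12 (cv2) and the standard library are available. Lean on these libraries where they do the work, as an engineer would, in place of code of your own. Each camera call takes 0.05 s, during which the arm holds its last target. There are 200 camera calls.

## Working session

There is one attempt and no reset: what is moved stays moved. The work goes in short steps, Python scripts to look and compute and a tool call to move; the robot and the scene stay as the last step left them, time stands still between calls to the robot, and variables do not carry over. Pictures are saved under pics/ and viewed, at most 10 in all, crops included, and the job is handed in when it is done.

```bash
ls; mkdir -p pics
```

Run:
```python
from cell import robot
import cv2,numpy as np
for n in("top","side"):
    cv2.imwrite(f"pics/{n}0.png",robot.grab_frame(n)[:,:,::-1])
    i=robot.camera_info(n);R=cv2.Rodrigues(np.array(i["rvec"]))[0]
    print(n,np.array(i["intrinsics"]).tolist(),(-R.T@np.array(i["tvec"]).ravel()).round(3),R.round(2).tolist())
s=robot.read_state();print(s["time_s"],s["tool_pos"],np.round(s["ee_rot"],3).tolist())
```

```text
cell.py
pics
top [[408.27196333011443, 0.0, 281.3056205518966], [0.0, 408.27196333011443, 218.16934058487422], [0.0, 0.0, 1.0]] [0.463 0.019 1.08 ] [[0.01, -1.0, 0.02], [-0.99, -0.01, -0.13], [0.13, -0.02, -0.99]]
side [[422.99051005919176, 0.0, 269.6899929128444], [0.0, 422.99051005919176, 204.71902531957804], [0.0, 0.0, 1.0]] [0.629 0.991 0.97 ] [[-1.0, 0.05, 0.0], [0.04, 0.68, -0.74], [-0.04, -0.73, -0.68]]
0.1 [0.12255856 0.53594037 0.23065478] [[-0.975, 0.223, -0.0], [0.223, 0.975, -0.001], [-0.0, -0.001, -1.0]]
```

View pics/top0.png

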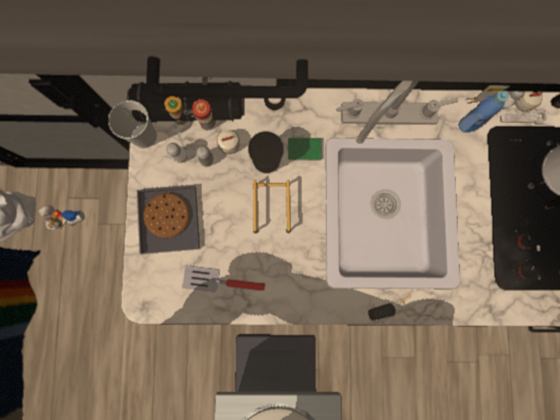

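View pics/side0.png

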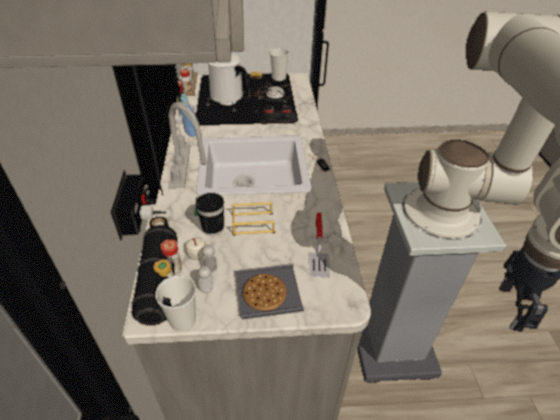

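Run:
```python
import cv2
a=cv2.imread("pics/top0.png")[170:295,130:300];cv2.imwrite("pics/tc.png",cv2.resize(a,None,fx=4.5,fy=4.5,interpolation=cv2.INTER_CUBIC))
a=cv2.imread("pics/side0.png")[195:320,220:340];cv2.imwrite("pics/sc.png",cv2.resize(a,None,fx=4.8,fy=4.8,interpolation=cv2.INTER_CUBIC))
```

```text
(no output)
```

View pics/tc.png

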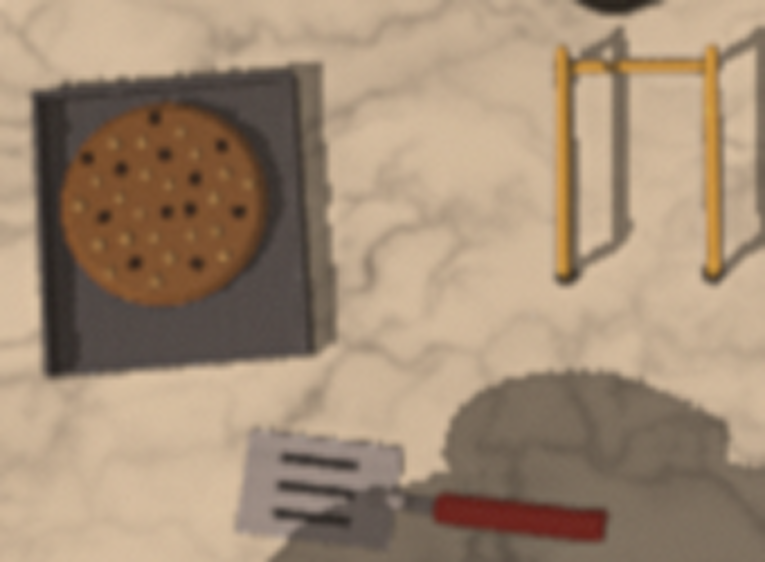

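View pics/sc.png

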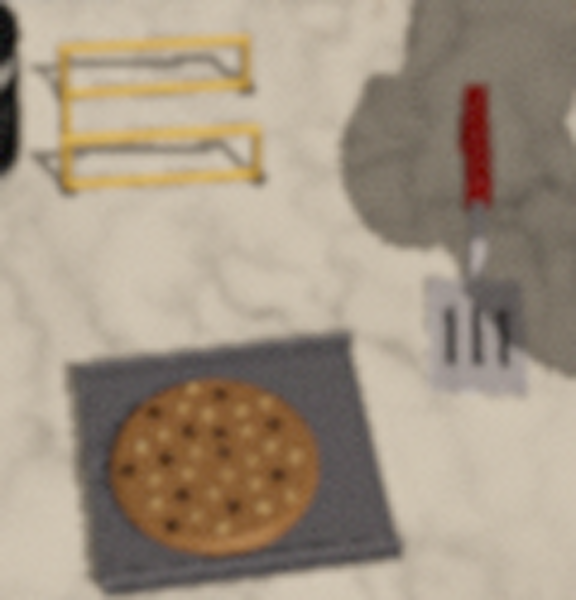

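Top view: stand rails at about (255–288, 180–232), tray corners (138,190)–(200,248), cookie (166,215), turner blade tip (184,277) and grip (245,285). The side view shows the same objects, with the tray's open side and the turner's tail nearest the robot.

Create h.py:
```python
from cell import robot
import cv2,numpy as np
from scipy.optimize import least_squares
C={n:robot.camera_info(n) for n in("top","side")}
def proj(n,P):
    c=C[n];return cv2.projectPoints(np.array(P,float).reshape(-1,1,3),np.array(c["rvec"],float),np.array(c["tvec"],float),np.array(c["intrinsics"]),None)[0].reshape(-1,2)
def fit(x0,M,free=4):
    # M: list (view, model pt mm, pixel); pose x,y,yaw,z; fixed yaw if free==3
    def r(p):
        c,s=np.cos(p[2]),np.sin(p[2]);o=[]
        for n,m,u in M:
            x,y,z=np.array(m)/1000
            o.append(proj(n,[p[0]+c*x-s*y,p[1]+s*x+c*y,p[3]+z])[0]-u)
        return np.ravel(o)
    q=least_squares(r,x0,loss="soft_l1",x_scale=[.1,.1,.1,.1]);return q.x,r(q.x).reshape(-1,2)
T=lambda u,v:((u+.5)/4.5-.5+130,(v+.5)/4.5-.5+170)
S=lambda u,v:((u+.5)/4.8-.5+220,(v+.5)/4.8-.5+195)
def blob(n,lo,hi,roi,img=None):
    img=robot.grab_frame(n) if img is None else img
    h=cv2.cvtColor(img,cv2.COLOR_RGB2HSV);m=cv2.inRange(h,lo,hi)
    k=np.zeros_like(m);a,b,c,d=roi;k[b:d,a:c]=m[b:d,a:c]
    return k
```

Run:
```python
from h import *
np.set_printoptions(precision=4,suppress=True)
tp=lambda m,u,v:("top",m,np.array(T(u,v)));sp=lambda m,u,v:("side",m,np.array(S(u,v)))
M=[tp((165,30,1),237,533),tp((165,-30,1),250,428),tp((75,-30,2.5),403,445),tp((75,30,2.5),390,550),tp((-48,9,58),603,541),tp((-48,-9,58),607,511),tp((48,9,58),434,522),tp((48,-9,58),437,494),
sp((165,30,1),525,394),sp((165,-30,1),432,390),sp((75,-30,2.5),427,278),sp((75,30,2.5),520,282),sp((-48,9,58),487,86),sp((-48,-9,58),465,86)]
p,r=fit([.28,.1,1.5,0],M);print("turner",p);print(r.T)
M=[tp((66,43,46),565,45),tp((-66,43,46),563,278),tp((66,-43,46),712,45),tp((-66,-43,46),712,278),tp((62,0,8),638,67),
sp((66,43,50),65,134),sp((-66,43,50),260,128),sp((66,-43,50),60,43),sp((-66,-43,50),248,38),sp((66,43,4),65,185),sp((-66,43,4),260,178)]
p,r=fit([.5,.02,0,0],M);print("stand",p);print(r.T)
M=[tp((-94,76,10),45,377),tp((-94,-76,10),314,354),tp((74,76,19.5),35,92),tp((74,-76,19.5),298,67),
sp((-94,76,0),400,553),sp((-94,-76,10),348,334),sp((74,-76,19.5),68,366),sp((74,76,10),103,590)]
p,r=fit([.5,.3,0,0],M);print("tray",p);print(r.T)
import cv2
for n,roi in(("top",(130,180,200,250)),("side",(230,265,300,315))):
    im=cv2.imread(f"pics/{n}0.png")[:,:,::-1].copy()
    k=blob(n,(3,90,40),(22,255,255),roi,im)
    k=cv2.morphologyEx(k,cv2.MORPH_CLOSE,np.ones((5,5)))
    c=max(cv2.findContours(k,0,1)[0],key=cv2.contourArea);m=cv2.moments(c);e=cv2.fitEllipse(cv2.convexHull(c));print(n,m["m10"]/m["m00"],m["m01"]/m["m00"],e)
    (u,v)=e[0]
    # ray at z=12
    globals().setdefault("O",[]).append((n,(0,0,0),np.array([u,v])))
p,r=fit([.5,.3,0,0],O);print("cookie mid",p,r)
s=robot.read_state();print(s["tool_pos"])
```

```text
turner [ 0.4263  0.0858  1.4632 -0.0031]
[[-0.1674  0.2845  0.3585  0.148   0.3579  0.3439 -0.6692 -0.3734  0.8425
  -0.8107 -0.194   0.3839  0.3041 -0.8605]
 [-0.1709  0.1071  0.3147  0.0837  0.4918 -0.1579  0.2207 -0.8682  1.0035
   0.9291  0.0652  0.0503 -0.8169 -1.0316]]
stand [ 0.6273  0.023   0.0063 -0.0023]
[[-0.2724 -0.3274  0.3046  0.3334  0.1621 -1.3798  0.7985 -0.2132  1.45
  -0.5177  0.6608]
 [ 0.2486 -0.6781  0.4569 -0.5568  0.018   0.3447 -0.2063  0.4455 -0.147
   0.0428 -0.3049]]
tray [ 0.6034  0.2933  0.1027 -0.0013]
[[ 1.7755  0.6394 -0.532  -0.9204  0.5374  0.3304  0.9108 -0.5262]
 [ 0.1044 -0.2702 -0.6283 -0.1995  1.1178  0.3311 -1.3011 -0.0917]]
top 166.04643706691488 214.9320508842693 ((166.00897216796875, 214.88648986816406), (45.12055206298828, 46.9911994934082), 64.85649108886719)
side 264.2167279662171 291.96621713662984 ((264.243408203125, 291.96087646484375), (36.98988342285156, 43.598487854003906), 89.63536071777344)
cookie mid [ 0.6039  0.3    -0.      0.0088] [[ 0.0029 -0.0173]
 [ 0.0181  0.0025]]
[0.1226 0.5359 0.2307]
```

Careful with the scale: shifts go in shares of 62.5 mm and turns go in shares of pi/2 rad. That gives: -0.188 rad / 1.5708 = -0.1197.

>>> steer_hand([
  {"rz": -0.1197},
  {"rz": -0.1197},
  {"rz": -0.1197},
  {"rz": -0.1197},
  {"rz": -0.1197},
  {"rz": -0.1197},
  {"rz": -0.1197},
  {"rz": -0.1197},
  {"rz": -0.1171},
], finger_gap=0.06)

```text
time_s: 1.23
tool_pos: [0.1226, 0.536, 0.2309]
ee_rot: [[-0.105, -0.994, -0.0], [-0.994, 0.105, -0.001], [0.001, 0.0, -1.0]]
contact_force: [-0.9, -0.2, -0.6]
opening: 0.0599
gripper_force: 0.0
```

>>> steer_hand([
  {"x": 0.664, "y": -0.56, "z": 0.16},
  {"x": 0.664, "y": -0.56, "z": 0.16},
  {"x": 0.664, "y": -0.56, "z": 0.16},
  {"x": 0.664, "y": -0.56, "z": 0.16},
  {"x": 0.664, "y": -0.56, "z": 0.16},
  {"x": 0.664, "y": -0.56, "z": 0.16},
  {"x": 0.664, "y": -0.56, "z": 0.16},
  {"x": 0.664, "y": -0.56, "z": 0.16},
  {"x": 0.664, "y": -0.56, "z": 0.16},
  {"x": 0.664, "y": -0.56, "z": 0.16},
])

```text
time_s: 2.48
tool_pos: [0.4248, 0.083, 0.1309]
ee_rot: [[-0.112, -0.994, 0.0], [-0.994, 0.112, 0.0], [-0.0, -0.0, -1.0]]
contact_force: [0.7, 0.6, -0.1]
opening: 0.0597
gripper_force: 0.0
```

In the tool's units: 0.03 m is 0.48, 0.012 m is 0.192.

>>> steer_hand([
  {"x": -0.016, "y": -0.016, "z": 0.48},
  {"x": -0.016, "z": 0.48},
  {"z": 0.48},
  {"z": 0.192},
  {"z": 0.08},
  {},
])

```text
time_s: 3.22
tool_pos: [0.4257, 0.0867, 0.0249]
ee_rot: [[-0.111, -0.994, 0.001], [-0.994, 0.111, 0.0], [-0.0, -0.001, -1.0]]
contact_force: [0.1, 0.2, 0.4]
opening: 0.0598
gripper_force: 0.0
```

>>> steer_hand([
  {},
  {},
  {},
  {},
  {},
], finger_gap=0.0, grip_n=80)

```text
time_s: 3.85
tool_pos: [0.4258, 0.0867, 0.025]
ee_rot: [[-0.111, -0.994, 0.001], [-0.994, 0.111, 0.0], [-0.0, -0.001, -1.0]]
contact_force: [-2.3, -0.2, 5.4]
opening: 0.0171
gripper_force: 78.6
```

In the tool's units: -0.04 m is -0.64, -0.03 m is -0.48, 0.188 rad / 1.5708 = 0.1197.

>>> steer_hand([
  {"z": -0.48},
  {"z": -0.64},
  {"z": -0.48, "rz": 0.0637},
  {"rz": 0.1197},
  {"rz": 0.1197},
  {"rz": 0.1197},
  {"rz": 0.1197},
  {"rz": 0.1197},
  {"rz": 0.1197},
  {"rz": 0.0821},
])

```text
time_s: 5.1
tool_pos: [0.4253, 0.0866, 0.124]
ee_rot: [[-0.995, -0.1, -0.001], [-0.1, 0.995, -0.0], [0.001, -0.0, -1.0]]
contact_force: [-0.6, -0.4, -2.6]
opening: 0.0166
gripper_force: 78.3
```

>>> steer_hand([
  {"x": 0.112, "y": 0.64},
  {"x": 0.112, "y": 0.64},
  {"x": 0.112, "y": 0.64},
  {"x": 0.112, "y": 0.64},
  {"x": 0.096, "y": 0.544},
  {},
])

```text
time_s: 5.85
tool_pos: [0.3704, 0.2775, 0.1239]
ee_rot: [[-0.994, -0.108, -0.001], [-0.108, 0.994, -0.0], [0.001, -0.0, -1.0]]
contact_force: [0.4, -0.2, -0.9]
opening: 0.0171
gripper_force: 78.7
```

Run:
```python
from h import *
s=robot.read_state();print(s["tool_pos"])
for n,b in(("top",(170,160,300,290)),("side",(210,180,345,330))):
    im=robot.grab_frame(n)[:,:,::-1];cv2.imwrite(f"pics/{n}1.png",im)
im=[cv2.resize(cv2.imread("pics/top1.png")[180:300,130:260],None,fx=3,fy=3,interpolation=2),cv2.resize(cv2.imread("pics/side1.png")[220:340,220:350],None,fx=3,fy=3,interpolation=2)]
cv2.imwrite("pics/c1.png",np.hstack(im))
```

```text
[0.37041319 0.27754508 0.12386116]
```

View pics/c1.png

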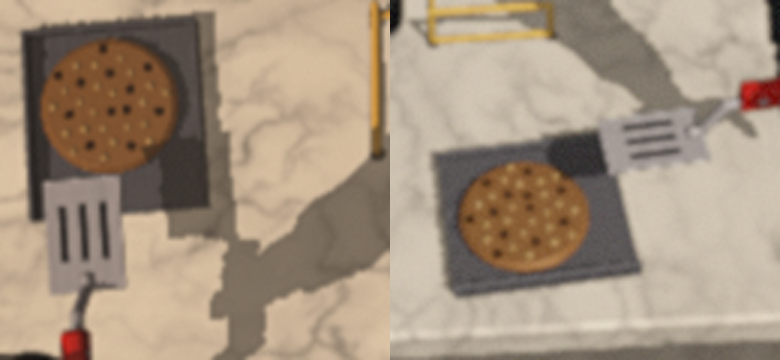

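Blade is level ahead of the tray, tip edge at crop (45–118, 181), and the cookie is undisturbed. I'll check how the turner sits in the gripper.

Run:
```python
from h import *
np.set_printoptions(precision=4,suppress=True)
g=lambda u,v,a,b:np.array(((u+.5)/3-.5+a,(v+.5)/3-.5+b))
t=lambda m,u,v:("top",m,g(u,v,130,180));s=lambda m,u,v:("side",m,g(u-390,v,220,220))
M=[t((165,30,1),45,184),t((165,-30,1),118,178),t((75,-30,2),126,286),t((75,30,2),51,293),s((165,30,1),617,175),s((165,-30,1),601,120),s((75,30,2),706,155),s((75,-30,2),695,107)]
p,r=fit([.37,.28,.1,.1],M);print(p);print(r.T)
```

```text
[0.3689 0.2758 0.1211 0.0991]
[[-0.6291  0.2749  0.5347 -0.0098 -1.6737 -1.2131  2.7027  0.2423]
 [-0.2635 -1.059   0.7251  1.3061 -0.38    0.1059  1.1818 -0.2975]]
```

>>> steer_hand([
  {"z": 0.48},
  {"z": 0.48},
  {"z": 0.32},
  {"z": 0.16},
  {},
])

```text
time_s: 6.58
tool_pos: [0.3713, 0.2753, 0.0341]
ee_rot: [[-0.995, -0.104, -0.001], [-0.104, 0.995, -0.0], [0.001, -0.0, -1.0]]
contact_force: [-0.3, -0.3, -1.4]
opening: 0.0169
gripper_force: 78.8
```

In the tool's units: 0.003 m is 0.048, 0.002 m is 0.032.

>>> steer_hand([
  {"y": 0.008, "z": 0.048},
  {"z": 0.032},
  {"z": 0.016},
  {},
])

```text
time_s: 7.08
tool_pos: [0.3712, 0.2765, 0.0283]
ee_rot: [[-0.994, -0.105, 0.0], [-0.105, 0.994, 0.0], [-0.0, 0.0, -1.0]]
contact_force: [-0.1, -0.5, -2.1]
opening: 0.0169
gripper_force: 78.8
```

>>> steer_hand([
  {"z": 0.0112},
  {},
])

```text
time_s: 7.32
tool_pos: [0.3712, 0.2766, 0.0278]
ee_rot: [[-0.994, -0.105, 0.0], [-0.105, 0.994, 0.0], [-0.0, 0.0, -1.0]]
contact_force: [-0.6, 0.4, 0.2]
opening: 0.0169
gripper_force: 79.0
```

In the tool's units: -0.006 m is -0.096, -0.005 m is -0.08.

>>> steer_hand([
  {"x": -0.08},
  {"x": -0.096},
  {"x": -0.096},
  {"x": -0.096},
  {"x": -0.096},
  {"x": -0.096},
  {"x": -0.096},
  {"x": -0.064},
  {},
])

```text
time_s: 8.45
tool_pos: [0.4166, 0.2813, 0.0276]
ee_rot: [[-0.994, -0.105, 0.001], [-0.105, 0.994, 0.0], [-0.001, -0.0, -1.0]]
contact_force: [0.8, 0.7, 1.1]
opening: 0.0169
gripper_force: 79.3
```

>>> steer_hand([
  {"x": -0.08},
  {"x": -0.08},
  {"x": -0.08},
  {},
])

```text
time_s: 8.95
tool_pos: [0.4311, 0.2829, 0.0277]
ee_rot: [[-0.994, -0.105, 0.0], [-0.105, 0.994, 0.0], [-0.0, 0.0, -1.0]]
contact_force: [-3.1, 0.8, 4.1]
opening: 0.017
gripper_force: 79.6
```

In the tool's units: -0.005 m is -0.08.

>>> steer_hand([
  {"x": -0.08},
  {"x": -0.08},
  {},
])

```text
time_s: 9.32
tool_pos: [0.441, 0.2839, 0.0278]
ee_rot: [[-0.994, -0.105, 0.0], [-0.105, 0.994, 0.0], [-0.0, 0.0, -1.0]]
contact_force: [-2.6, 0.5, 4.7]
opening: 0.0169
gripper_force: 79.7
```

>>> steer_hand([
  {"x": -0.08},
  {"x": -0.08},
  {},
])

```text
time_s: 9.7
tool_pos: [0.4509, 0.285, 0.0278]
ee_rot: [[-0.994, -0.105, -0.0], [-0.105, 0.994, 0.0], [0.0, 0.0, -1.0]]
contact_force: [-3.9, -0.9, 4.7]
opening: 0.0169
gripper_force: 79.8
```

Run:
```python
from h import *
for n in("top","side"):cv2.imwrite(f"pics/{n}2.png",robot.grab_frame(n)[:,:,::-1])
im=[cv2.resize(cv2.imread("pics/top2.png")[180:280,130:230],None,fx=4,fy=4,interpolation=2),cv2.resize(cv2.imread("pics/side2.png")[230:330,220:320],None,fx=4,fy=4,interpolation=2)]
cv2.imwrite("pics/c2.png",np.hstack(im))
```

```text
(no output)
```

View pics/c2.png

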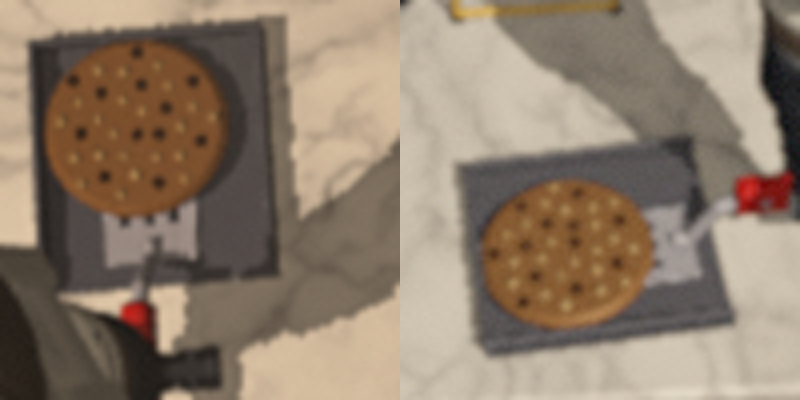

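Blade is under the cookie, which sits against the back wall; the neck is still about 15 mm from its edge (crop (155,240) versus (140,215)). Going further.

In the tool's units: -0.005 m is -0.08.

>>> steer_hand([
  {"x": -0.08},
  {"x": -0.08},
  {},
])

```text
time_s: 10.18
tool_pos: [0.4607, 0.286, 0.0278]
ee_rot: [[-0.994, -0.105, -0.0], [-0.105, 0.994, 0.0], [0.0, 0.0, -1.0]]
contact_force: [-5.4, -0.9, 5.9]
opening: 0.0167
gripper_force: 79.9
```

>>> steer_hand([
  {"x": -0.048},
  {},
])

```text
time_s: 10.42
tool_pos: [0.4633, 0.2863, 0.0278]
ee_rot: [[-0.994, -0.105, -0.001], [-0.105, 0.994, -0.0], [0.001, 0.0, -1.0]]
contact_force: [-6.2, -0.2, 8.2]
opening: 0.0169
gripper_force: 80.1
```

In the tool's units: -0.01 m is -0.16, -0.008 m is -0.128.

>>> steer_hand([
  {"x": 0.016},
  {"x": 0.032, "z": -0.016},
  {"x": 0.032, "z": -0.032},
  {"x": 0.016, "z": -0.064},
  {"z": -0.096},
  {"z": -0.128},
  {"z": -0.16},
  {"z": -0.16},
  {"z": -0.096},
  {},
])

```text
time_s: 11.68
tool_pos: [0.458, 0.2858, 0.0752]
ee_rot: [[-0.994, -0.105, 0.001], [-0.105, 0.994, 0.0], [-0.001, 0.0, -1.0]]
contact_force: [-0.3, -0.2, -3.3]
opening: 0.017
gripper_force: 78.6
```

Run:
```python
from h import *
for n in("top","side"):cv2.imwrite(f"pics/{n}3.png",robot.grab_frame(n)[:,:,::-1])
im=[cv2.resize(cv2.imread("pics/top3.png")[170:270,130:230],None,fx=4,fy=4,interpolation=2),cv2.resize(cv2.imread("pics/side3.png")[210:310,220:320],None,fx=4,fy=4,interpolation=2)]
cv2.imwrite("pics/c3.png",np.hstack(im))
```

```text
(no output)
```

View pics/c3.png

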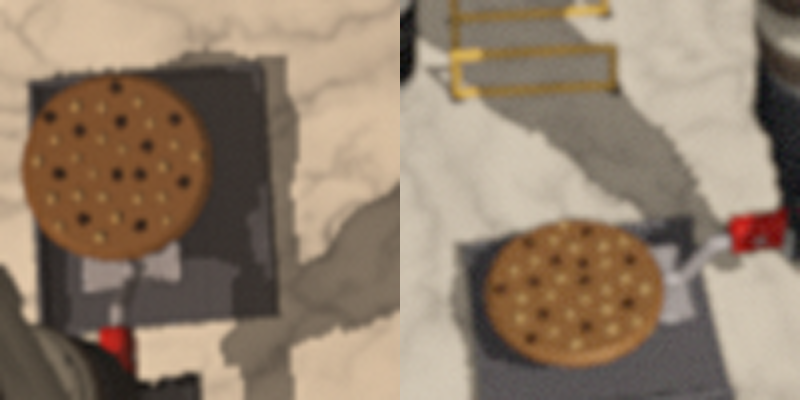

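The cookie is up on the blade, level, clear of the tray (crop (117,167) top, (575,292) side). I'll measure where it lies relative to the tool.

Add to h.py:
```python
def cookie(files,rois,x0):
    O=[]
    for n,f,roi in zip(("top","side"),files,rois):
        k=blob(n,(3,90,30),(22,255,255),roi,cv2.imread(f)[:,:,::-1].copy())
        k=cv2.morphologyEx(cv2.morphologyEx(k,3,np.ones((5,5))),2,np.ones((5,5)))
        c=max(cv2.findContours(k,0,1)[0],key=cv2.contourArea);e=cv2.fitEllipse(cv2.convexHull(c));print(n,np.round(e[0],1),np.round(e[1],1))
        O.append((n,(0,0,0),np.array(e[0])))
    p,r=fit([*x0],O);return p[[0,1,3]]
```

Run:
```python
from h import *
s=robot.read_state();p=cookie(("pics/top3.png","pics/side3.png"),((130,180,200,250),(230,255,290,305)),[.6,.3,0,.06])
R=np.array(s["ee_rot"]);print(p,s["tool_pos"],R.T@(p-s["tool_pos"]))
print(R.T@(np.array([.6273,.023,.1])-p))
```

```text
top [158.8 211.4] [47.4 48.9]
side [263. 283.] [36.9 45.4]
[0.60671822 0.30575817 0.05660904] [0.45758757 0.28555935 0.07431116] [-0.15043322  0.00443161  0.01764985]
[ 0.00923632 -0.28336384 -0.04333815]
```

In the tool's units: -0.016 m is -0.256, -0.01 m is -0.16, 0.03 rad / 1.5708 = 0.0191.

>>> steer_hand([
  {"z": -0.064},
  {"z": -0.16},
  {"z": -0.224},
  {"z": -0.256, "rz": 0.0064},
  {"z": -0.16, "rz": 0.0127},
  {"z": -0.096, "rz": 0.0191},
  {"rz": 0.0153},
  {"rz": 0.0095},
  {},
])

```text
time_s: 12.9
tool_pos: [0.4575, 0.2855, 0.134]
ee_rot: [[-1.0, -0.006, -0.001], [-0.006, 1.0, -0.0], [0.001, -0.0, -1.0]]
contact_force: [-0.2, 0.4, -2.2]
opening: 0.017
gripper_force: 78.6
```

>>> steer_hand([
  {"y": -0.08},
  {"x": -0.016, "y": -0.16},
  {"x": -0.016, "y": -0.24},
  {"x": -0.032, "y": -0.32},
  {"x": -0.032, "y": -0.352},
  {"x": -0.032, "y": -0.352},
  {"x": -0.032, "y": -0.352},
  {"x": -0.032, "y": -0.352},
  {"x": -0.016, "y": -0.352},
  {"x": -0.016, "y": -0.352},
])

```text
time_s: 14.15
tool_pos: [0.4727, 0.1018, 0.1347]
ee_rot: [[-1.0, -0.005, 0.0], [-0.005, 1.0, -0.0], [-0.0, -0.0, -1.0]]
contact_force: [0.6, -0.1, -2.4]
opening: 0.0168
gripper_force: 78.6
```

>>> steer_hand([
  {"x": -0.016, "y": -0.352},
  {"x": -0.016, "y": -0.32},
  {"x": -0.016, "y": -0.288},
  {"x": -0.016, "y": -0.192},
  {"y": -0.128},
  {"y": -0.064},
  {"y": -0.016},
  {},
])

```text
time_s: 15.15
tool_pos: [0.4774, 0.019, 0.1346]
ee_rot: [[-1.0, -0.007, -0.0], [-0.007, 1.0, 0.0], [0.0, 0.0, -1.0]]
contact_force: [-0.6, -0.3, -2.9]
opening: 0.0168
gripper_force: 78.6
```

Run:
```python
from h import *
for n in("top","side"):cv2.imwrite(f"pics/{n}4.png",robot.grab_frame(n)[:,:,::-1])
s=robot.read_state();p=cookie(("pics/top4.png","pics/side4.png"),((230,160,320,250),(210,180,300,260)),[.63,.02,0,.12])
R=np.array(s["ee_rot"]);print(p,s["tool_pos"],R.T@(p-s["tool_pos"]))
im=[cv2.resize(cv2.imread("pics/top4.png")[160:260,220:320],None,fx=4,fy=4,interpolation=2),cv2.resize(cv2.imread("pics/side4.png")[165:265,205:305],None,fx=4,fy=4,interpolation=2)]
cv2.imwrite("pics/c4.png",np.hstack(im))
```

```text
top [271.1 199.8] [49.7 51. ]
side [252.2 199.1] [32.1 39.4]
[0.62958034 0.02381018 0.10505103] [0.47734962 0.01908784 0.13455833] [-0.15226162  0.00369129  0.02949487]
```

View pics/c4.png

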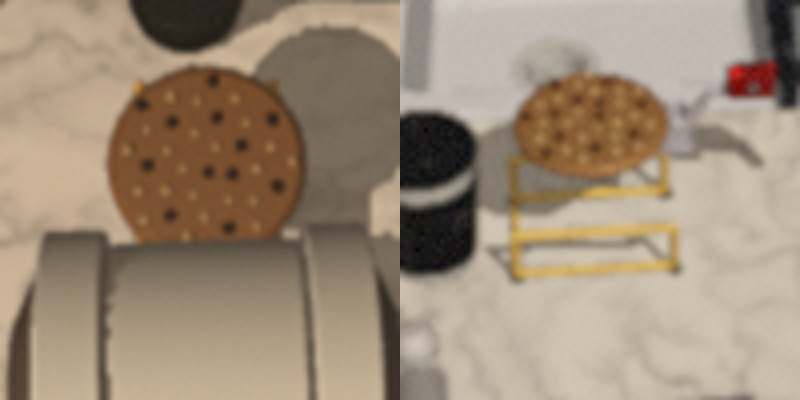

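Cookie hovers level over the stand (crop (207,160) top, partly hidden by the wrist; (592,125) side). I'll recheck from the unoccluded side view at known height.

Run:
```python
from h import *
def xy(n,u,z):
    c=C[n];K=np.array(c["intrinsics"]);R=cv2.Rodrigues(np.array(c["rvec"],float))[0];t=np.array(c["tvec"]).ravel();o=-R.T@t
    d=R.T@np.linalg.inv(K)@[*u,1];return (o+d*(z-o[2])/d[2])[:2]
print("stage3",xy("side",(263,283),.0566),"now",xy("side",(252.2,199.1),.1169))
```

```text
stage3 [0.60714863 0.30551456] now [0.62766791 0.03749915]
```

>>> steer_hand([
  {"z": 0.096},
  {"z": 0.192},
  {"z": 0.224},
  {"z": 0.16},
  {"z": 0.096},
  {},
])

```text
time_s: 16.0
tool_pos: [0.4771, 0.0187, 0.0862]
ee_rot: [[-1.0, -0.006, -0.001], [-0.006, 1.0, -0.0], [0.001, -0.0, -1.0]]
contact_force: [0.7, 0.4, -1.9]
opening: 0.0168
gripper_force: 78.6
```

>>> steer_hand([
  {"z": 0.064},
  {"z": 0.064},
  {"z": 0.048},
  {"z": 0.032},
  {"z": 0.032},
  {"z": 0.032},
  {},
])

```text
time_s: 16.88
tool_pos: [0.4774, 0.0188, 0.0696]
ee_rot: [[-1.0, -0.006, 0.0], [-0.006, 1.0, 0.0], [-0.0, 0.0, -1.0]]
contact_force: [0.0, -0.0, -1.7]
opening: 0.017
gripper_force: 78.7
```

>>> steer_hand([
  {"z": 0.048},
  {"z": 0.064},
  {"z": 0.064},
  {"z": 0.048},
  {},
])

```text
time_s: 17.5
tool_pos: [0.4772, 0.0187, 0.0553]
ee_rot: [[-1.0, -0.006, -0.001], [-0.006, 1.0, -0.0], [0.001, -0.0, -1.0]]
contact_force: [0.3, 0.1, -1.4]
opening: 0.0174
gripper_force: 78.7
```

>>> steer_hand([
  {"x": 0.064},
  {"x": 0.128},
  {"x": 0.192},
  {"x": 0.224},
  {},
])

```text
time_s: 18.12
tool_pos: [0.4384, 0.0185, 0.0558]
ee_rot: [[-1.0, -0.006, 0.0], [-0.006, 1.0, 0.0], [-0.0, 0.0, -1.0]]
contact_force: [-0.6, 0.8, -1.8]
opening: 0.017
gripper_force: 78.7
```

>>> steer_hand([
  {"x": 0.24},
  {"x": 0.24},
  {"x": 0.24},
  {"x": 0.24},
  {"x": 0.192},
  {"x": 0.128},
  {},
])

```text
time_s: 19.0
tool_pos: [0.3593, 0.018, 0.0557]
ee_rot: [[-1.0, -0.006, 0.001], [-0.006, 1.0, 0.0], [-0.001, 0.0, -1.0]]
contact_force: [0.3, -0.2, -1.4]
opening: 0.0169
gripper_force: 78.7
```

Run:
```python
from h import *
for n in("top","side"):cv2.imwrite(f"pics/{n}5.png",robot.grab_frame(n)[:,:,::-1])
s=robot.read_state();print(s["tool_pos"])
p=cookie(("pics/top5.png","pics/side5.png"),((230,160,320,250),(210,180,300,260)),[.63,.02,0,.06]);print(p)
im=[cv2.resize(cv2.imread("pics/top5.png")[160:260,220:320],None,fx=4,fy=4,interpolation=2),cv2.resize(cv2.imread("pics/side5.png")[165:265,205:305],None,fx=4,fy=4,interpolation=2)]
cv2.imwrite("pics/c5.png",np.hstack(im))
```

```text
[0.35972923 0.0180463  0.05569539]
top [271.3 208. ] [48.6 60.5]
side [251.3 212.7] [30.  45.3]
[0.62277877 0.02283927 0.04514981]
```

View pics/c5.png

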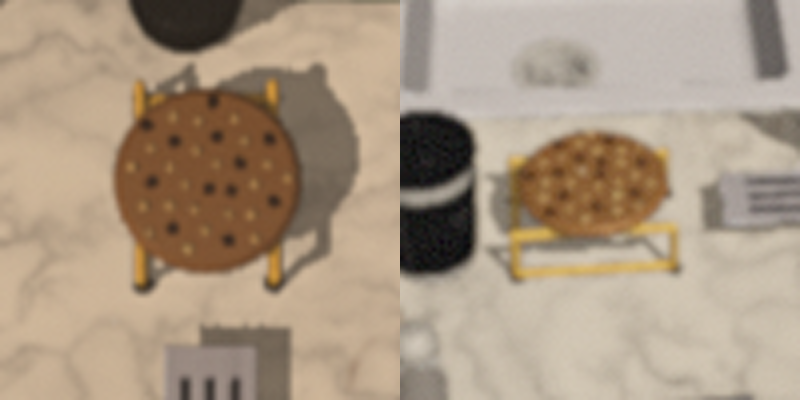

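Cookie lies flat across both rails, centred (crop (207,180) against rails at 139/272), with the blade fully out. The worktop edge is near, so I'll set the turner down where it originally lay.

In the tool's units: -0.02 m is -0.32, -0.18 rad / 1.5708 = -0.1146.

>>> steer_hand([
  {"z": -0.32},
  {"z": -0.32, "rz": -0.0637},
  {"rz": -0.1146},
  {"rz": -0.1146},
  {"rz": -0.1146},
  {"rz": -0.1146},
  {"rz": -0.1146},
  {"rz": -0.1146},
  {"rz": -0.1146},
  {"rz": -0.0605},
])

```text
time_s: 20.35
tool_pos: [0.3598, 0.018, 0.0956]
ee_rot: [[-0.105, -0.994, 0.0], [-0.994, 0.105, -0.0], [0.0, -0.0, -1.0]]
contact_force: [0.1, -0.6, -1.6]
opening: 0.0169
gripper_force: 78.7
```

>>> steer_hand([
  {"x": -0.32, "y": -0.24},
  {"x": -0.48, "y": -0.368},
  {"x": -0.416, "y": -0.32},
  {"z": 0.32},
  {"z": 0.4},
  {"z": 0.24},
  {"z": 0.096},
  {},
])

```text
time_s: 21.35
tool_pos: [0.4254, 0.0871, 0.0297]
ee_rot: [[-0.11, -0.994, 0.0], [-0.994, 0.11, -0.0], [-0.0, -0.0, -1.0]]
contact_force: [0.9, 1.1, -1.7]
opening: 0.0169
gripper_force: 78.8
```

In the tool's units: 0.003 m is 0.048, 0.0015 m is 0.024.

>>> steer_hand([
  {"z": 0.048},
  {"z": 0.024},
  {"z": 0.0048},
  {},
])

```text
time_s: 21.85
tool_pos: [0.4255, 0.0872, 0.025]
ee_rot: [[-0.109, -0.994, 0.0], [-0.994, 0.109, -0.0], [-0.0, -0.0, -1.0]]
contact_force: [-0.5, -0.6, -0.3]
opening: 0.0169
gripper_force: 79.0
```

>>> steer_hand([
  {},
  {},
  {},
  {},
  {},
], finger_gap=0.06)

```text
time_s: 22.48
tool_pos: [0.4254, 0.0872, 0.0248]
ee_rot: [[-0.109, -0.994, 0.0], [-0.994, 0.109, 0.0], [-0.0, -0.0, -1.0]]
contact_force: [-0.2, 0.5, 0.2]
opening: 0.06
gripper_force: 0.0
```

>>> steer_hand([
  {"z": -0.16},
  {"z": -0.48},
  {"z": -0.8},
  {"z": -0.8},
  {"x": 0.64, "z": -0.48},
  {"x": 0.8, "y": 0.32},
  {"x": 0.8, "y": 0.32},
  {"x": 0.8, "y": 0.16},
  {},
  {},
])

```text
time_s: 23.72
tool_pos: [0.3549, -0.0962, 0.1953]
ee_rot: [[-0.11, -0.994, 0.001], [-0.994, 0.11, 0.0], [-0.0, -0.001, -1.0]]
contact_force: [0.7, -0.9, -0.3]
opening: 0.0599
gripper_force: 0.0
```

Run:
```python
from h import *
for n in("top","side"):cv2.imwrite(f"pics/{n}6.png",robot.grab_frame(n)[:,:,::-1])
im=[cv2.resize(cv2.imread("pics/top6.png")[100:310,110:310],None,fx=2,fy=2,interpolation=2),cv2.resize(cv2.imread("pics/side6.png")[140:340,130:330],(400,420),interpolation=2)]
cv2.imwrite("pics/c6.png",np.hstack(im))
```

```text
(no output)
```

View pics/c6.png

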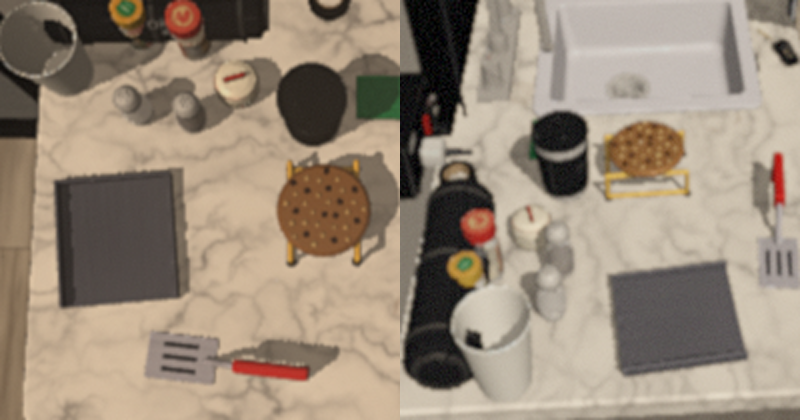

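Cookie is flat on the stand (crop (323,210)), the turner is flat on bare worktop (crop (225,360)), and the other things are undisturbed.

```bash
python3 -c "
from cell import robot
print(robot.job_done())"
```

```text
the job is handed in; nothing more can be done
None
```

The job is handed in at about 24 s of the 58 s limit: the last pictures show the cookie flat and centred on the stand's rails, the turner flat on bare worktop, and nothing else moved; the judge returned no verdict.

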